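Rock the stuck mixing marble out of the glaze bottle's neck

ROBOT

A 6-joint arm with a two-finger parallel gripper is mounted at the origin on the work surface. World frame = base frame: x ahead of the robot, y to its left, z up, the work surface at z = 0. Lengths are in m, angles in degrees, forces in N, time in s.
With the tool pointing down it reaches from about 0.4 to 0.825 m from the base axis. Payload 7 kg.
Tool frame: the origin (TCP) lies on the centre line of the jaws, within the pads' length; the fingertips stand 11 mm ahead of it and the grasp point (between the pads) lies 8 mm behind it; z points along the fingers, y is the direction in which the jaws open and shut (so a half turn about z gives the same grasp; the last joint's range is limited). The gripper opens to 88 mm and grips with 3 to 60 N. Pads are 19 mm wide; open, the fingers measure 130 mm over their backs; the gripper's body (78 mm by 193 mm) begins 47 mm behind the grasp point.
Start: joints at [-49.612, 20.546, 0.682, 0, -70.136, -16.507], TCP at [0.273, -0.617, 0.238] pointing down, gripper open.
Joint ranges: [-176.03, 176.03], [-82.01, 121.73], [-58.28, 71.71], [-173.87, 95.51], [-174.79, -0.11], [-173.66, 173.66]. Speed limits (degrees/s): [136.94, 136.94, 172.46, 180, 180, 180].

INTERFACE

Orientations are given as [roll, pitch, yaw] about the fixed x, y, z axes, in that order (R = Rz(yaw) Ry(pitch) Rx(roll)).
In Python, from plant import ctrl, cams, order gives the robot as it stands.
- The arm moves only by the tool jog_arm, never from a script. Its argument "motion" is a list of rows, each an object with "offset": the shift along the tool's x, y, z in mm, a list of three; "roll": the turn about the tool's z in rad; "hand": the finger opening in mm, from 0 to 87.6. A call has 1 to 20 rows; each row is the pose to reach, as a shift and turn from the pose commanded when the call began, along the tool's axes at that moment; what a row does not reach only later rows make up. A row lasts 1/12 s, in which the tool goes at most 41.7 mm and 7.16 degrees, less where a joint would pass 70% of its speed; a pose out of reach is approached as far as the arm can. A call with a gripper value outside its range is refused whole. The fingers move at their own pace and stop on an object; the grip force is fixed at half the most. Time passes only in rows, so rows that repeat a pose let the fingers close. It gives the time, the measured TCP pose, the force and the opening at its end, in the units of the state.
- ctrl.get_obs(): the state, without advancing time (a new reading comes with each control period).
- cams.snapshot(name): name is "scene" or "top" or "wrist"; returns a dict with "img" (384x512x3 uint8, red, green, blue), "K" (3x3 intrinsics, pixels), "cam_to_world" (4x4, takes a point from camera to world coordinates); the wrist camera has in their place "T_tool_cam" (4x4, takes a point from camera to tool coordinates, whose origin is the TCP and whose axes are the flange's). Camera axes: x right, y down, z forward; pixel columns grow to the right and rows downward; lengths in m; the calibration is good to about 2 mm. A picture is of the moment at which its call begins: read the wrist's pose just before it. There is no depth.
- order.close_job(): hands the job in, once; it reports no verdict.
The state is a dict: "clock": time; "joint_pos": joint angles; "qvel": joint speeds; "tau": joint torques, N m; "tool_pos": TCP position; "orientation": TCP orientation; "force": force on the tool from outside, world axes, zero at the start; "moment": the same for the moment, N m; "opening": finger opening in m.
Only numpy, scipy, OpenCV 4.12 (cv2) and the standard library are available. Lean on these libraries where they do the work, as an engineer would, in place of code of your own. Each camera call takes 0.05 s, during which the arm holds its last target. There are 200 camera calls.

TASK

The red mixing marble is stuck on the baffles in the neck of the blue-collared square glaze bottle. Pick the bottle up, rock it well over to one side and then the other until the marble drops down into the bottle's belly, then stand the bottle upright in the middle of the round plaster disc and let go, without dropping it. Leave the other things on the table where they are.

Things in the scene. Friction and masses are not known exactly. Their poses are not given: they have to be found in the camera images.
- bottle: Clear, empty square bottle with blue base and blue collar, 0.2 to 0.35 kg, starting upright on the table. Origin at the centre of its underside, z to the mouth. 180 mm tall: belly 72 x 72 mm up to z = 70, sloping shoulder to 88, then a square neck 48 x 48 mm outside, 42 x 42 mm inside, up to the open mouth at 180. Its faces are square to its own x and y axes.
- bottle_center (a point): The same bottle's centre, on its axis 90 mm above its underside (half-way up); axes as the bottle's.
- neck_grip (a point): Where to grip: on the neck's axis, 150 mm above the underside; axes as the bottle's. Gripped across its two y faces (48 mm apart), the bottle cannot twist in the fingers while it is rocked about its own x axis.
- upper_baffle (a point): Upper baffle (orange) inside the neck: the point where its top meets the +y wall, 142 mm up. It juts 16 mm from that wall and slopes down to it at 23 degrees, so the marble lies trapped between baffle and wall. Leaning the bottle about 40 degrees for a second, mouth towards its own -y side, makes the marble roll off and fall on to the lower baffle.
- lower_baffle (a point): Lower baffle (black): the point where its top meets the -y wall, 104 mm up. A mirror image of the upper one: the marble rolls off it into the belly when the bottle then leans about 40 degrees for a second, mouth towards its own +y side.
- marble_center (a point): Centre of the red marble, 22 mm across, 18 g. In the bottle's frame it lies at z = 159 mm on the upper baffle (start), 121 mm on the lower baffle and 15 mm on the belly's floor.
- bat_top (a point): Centre of the upper face of the fixed round white plaster disc, 160 mm across, 12 mm thick, lying on the table: the bottle ends here.
- spare_center (a point): Bystander: centre of a second square bottle of the same shape and size (90 mm above its underside), with a green base and collar and no marble.
- lady_white: Bystander: white ceramic lady figure, 158 mm tall, 88 mm across; origin under its centre.
- lady_yellow: Bystander: yellow ceramic lady figure with a hat, 163 mm tall, 88 mm across; origin under its centre.
- spindle: Bystander: slim terracotta vase, 128 mm tall, 60 mm across; origin under its centre.
- collar: Bystander: flat clay ring, 90 mm across, 12 mm thick; origin under its centre.
- brush: Bystander: brush 170 mm long lying on the table between the bottles; origin under its middle, handle to its -x.
Things that resemble listed ones, but are neither listed nor needed, are in the scene too. Leave any purple look-alike of the bottle alone.

How it is judged:
By the outcome, as a careful person would: the job done as asked, in the order asked, and still so for the second after the job is handed in, with the robot touching nothing.
It also fails if it takes over 45 s, if anything falls off the work surface, if the arm or the gripper's body presses on something with over 40 N, if the wrist force passes 120 N, or if a joint passes its speed limit or range.

## Working session

There is one attempt and no reset: what is moved stays moved. The work goes in short steps, Python scripts to look and compute and a tool call to move; the robot and the scene stay as the last step left them, time stands still between calls to the robot, and variables do not carry over. Pictures are saved under pics/ and viewed, about 8 in all and at most 12, crops included, and the job is handed in when it is done.

Besides the shell and the picture viewer there is one more tool, called after "Emit:" as a command line: name --argument value ..., lists and objects as JSON in quotes. jog_arm: Moves the arm, as the interface text tells. Its arguments: {"type":"object","properties":{"motion":{"type":"array"}},"required":["motion"]}

```bash
mkdir -p pics
cat > h.py <<'E'
import numpy as np, cv2
from plant import ctrl, cams, order
from scipy.spatial.transform import Rotation as R
def snap(n,f=None,crop=None,scale=1):
    o=ctrl.get_obs(); s=cams.snapshot(n)
    if n=="wrist":
        T=np.eye(4);T[:3,:3]=R.from_euler('xyz',o['orientation'],degrees=True).as_matrix();T[:3,3]=o['tool_pos']
        s['cam_to_world']=T@np.array(s['T_tool_cam'])
    im=np.array(s['img'])[:,:,::-1]
    np.savez('last_%s.npz'%n,img=im,K=s['K'],T=s['cam_to_world'])
    if f:
        if crop: x0,y0,x1,y1=crop; im=im[y0:y1,x0:x1]
        cv2.imwrite('pics/'+f,cv2.resize(im,None,fx=scale,fy=scale,interpolation=cv2.INTER_CUBIC))
    return s
def onz(n,u,v,z):
    d=np.load('last_%s.npz'%n);T=d['T'];r=T[:3,:3]@np.linalg.solve(d['K'],[u,v,1.]);c=T[:3,3]
    return c+r*(z-c[2])/r[2]
def proj(n,P):
    d=np.load('last_%s.npz'%n);T=np.linalg.inv(d['T']);p=d['K']@(T[:3,:3]@np.asarray(P,float)+T[:3,3]);return p[:2]/p[2]
E
python3 - <<'E'
from h import *
print(ctrl.get_obs())
a=snap("top");b=snap("scene")
cv2.imwrite('pics/a.png',cv2.resize(np.array(a['img'])[:,:,::-1],(800,600)))
cv2.imwrite('pics/b.png',cv2.resize(np.array(b['img'])[:,:,::-1],(800,600)))
np.set_printoptions(precision=3,suppress=True);print(a['cam_to_world'],a['K'],b['cam_to_world'])
E
```

```text
{'clock': 0.0, 'joint_pos': array([-4.96118072e+01,  2.05915946e+01,  6.32986521e-01, -2.00516932e-02,
       -7.01353509e+01, -1.65066141e+01]), 'qvel': array([ 0.04009245, -0.07335375, -0.03332797, -0.06066163,  0.0243809 ,
        0.01953272]), 'tau': array([ 2.88853098e-04, -5.82727432e+01,  2.93063396e+01,  6.99750647e+00,
        7.05208411e-03, -1.69954874e-04]), 'tool_pos': array([ 0.27305166, -0.61678672,  0.23661511]), 'orientation': array([ 1.79904557e+02, -8.62587634e-03, -1.56125243e+02]), 'force': array([-0.04406471,  0.19980695, -0.10693321]), 'moment': array([ 0.00507317, -0.02337815,  0.01867621]), 'opening': 0.08790063121976922}
[[ 0.029 -0.991  0.134  0.429]
 [-0.999 -0.026  0.028  0.027]
 [-0.024 -0.134 -0.991  1.079]
 [ 0.     0.     0.     1.   ]] [[358.608   0.    253.996]
 [  0.    358.608 189.894]
 [  0.      0.      1.   ]] [[-0.232  0.585 -0.777  1.603]
 [ 0.973  0.121 -0.199  0.315]
 [-0.023 -0.802 -0.597  0.923]
 [ 0.     0.     0.     1.   ]]
```

View pics/a.png

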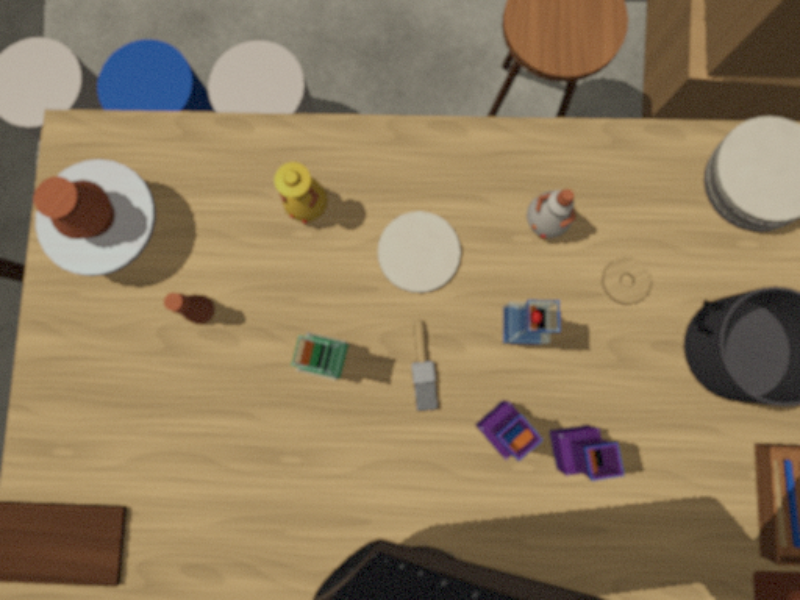

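View pics/b.png

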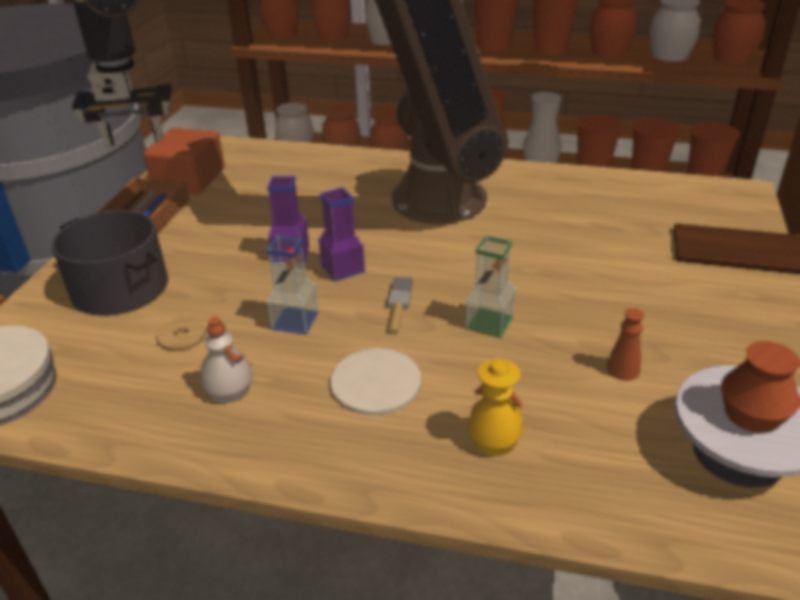

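Top view (800x600): the blue-collared clear bottle with the red marble is at (543,317), the green-collared spare at (320,356) and the purple look-alikes at (510,430) and (590,455). The plaster disc is at (419,251). The bottle at (543,317) is the one meant, as it has both the blue collar and the marble. I'll confirm this in an enlarged crop.

Run:
```python
from h import *
a=np.load('last_top.npz')['img'][180:230,312:372]; b=np.load('last_scene.npz')['img'][145:220,155:215]
a=cv2.resize(a,(480,400),interpolation=cv2.INTER_CUBIC); b=cv2.resize(b,(320,400),interpolation=cv2.INTER_CUBIC)
cv2.imwrite('pics/c.png',np.hstack([a,b]))
print('base c',onz('top',525/1.5625,325/1.5625,.0),'collar c',onz('top',544/1.5625,317/1.5625,.18))
im=np.load('last_top.npz')['img']; hsv=cv2.cvtColor(im,cv2.COLOR_BGR2HSV)
m=((hsv[...,1]<60)&(hsv[...,2]>150)).astype(np.uint8)
n,l,s,c=cv2.connectedComponentsWithStats(m)
for i in range(1,n):
    if s[i,4]>500: print(s[i],c[i],onz('top',*c[i],.012))
```

```text
base c [ 0.52652114 -0.19030751  0.        ] collar c [ 0.52399086 -0.18428337  0.18      ]
[   0   24   52   57 2379] [23.2925599  50.92643968] [1.00575767 0.81370694 0.012     ]
[ 133   26   61   47 2428] [163.67586491  50.45222405] [1.01468916 0.35834431 0.012     ]
[ 459   75   53   66 2960] [487.81385135 107.04391892] [ 0.84687247 -0.64899331  0.012     ]
[  22  102   76   75 2276] [ 61.18101933 140.93189807] [0.71092354 0.65940861 0.012     ]
[ 242  135   53   52 2142] [267.73902894 160.70121382] [0.66374423 0.0179101  0.012     ]
```

View pics/c.png

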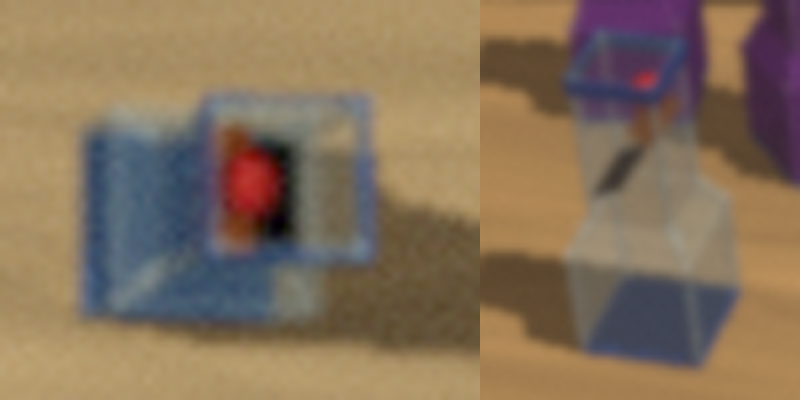

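The crop shows the blue collar and base, with the red marble on the orange baffle at the image-left wall. That wall faces world +y, so the bottle's +y is roughly world +y. The black baffle lies below on the other side.

The move rows have no tilt command. I'll first test cheaply, in free space, what the arm does at the edge of its reach.

Emit:
jog_arm --motion '[{"offset":[0,-300,-60],"roll":0,"hand":87},{"offset":[0,-300,-60],"roll":0,"hand":87},{"offset":[0,-300,-60],"roll":0,"hand":87},{"offset":[0,-300,-60],"roll":0,"hand":87},{"offset":[0,-300,-60],"roll":0,"hand":87},{"offset":[0,-300,-60],"roll":0,"hand":87},{"offset":[0,-300,-60],"roll":0,"hand":87},{"offset":[0,-300,-60],"roll":0,"hand":87},{"offset":[0,-300,-60],"roll":0,"hand":87},{"offset":[0,-300,-60],"roll":0,"hand":87}]'

```text
clock: 0.93
tool_pos: [0.3917, -0.8845, 0.283]
orientation: [179.7, -0.1, -156.1]
force: [0.4, -0.5, -1.3]
opening: 0.087
```

Emit:
jog_arm --motion '[{"offset":[0,-250,0],"roll":0,"hand":87},{"offset":[0,-250,0],"roll":0,"hand":87},{"offset":[0,-250,0],"roll":0,"hand":87},{"offset":[0,-250,0],"roll":0,"hand":87},{"offset":[0,-250,0],"roll":0,"hand":87},{"offset":[0,-250,0],"roll":0,"hand":87},{"offset":[0,-250,0],"roll":0,"hand":87},{"offset":[0,-250,0],"roll":0,"hand":87}]'

```text
clock: 1.6
tool_pos: [0.4091, -0.9244, 0.2293]
orientation: [-177.2, -0.3, -156.1]
force: [0.3, 0.1, -0.4]
opening: 0.0871
```

Emit:
jog_arm --motion '[{"offset":[0,-400,-250],"roll":0,"hand":87},{"offset":[0,-400,-250],"roll":0,"hand":87},{"offset":[0,-400,-250],"roll":0,"hand":87},{"offset":[0,-400,-250],"roll":0,"hand":87},{"offset":[0,-400,-250],"roll":0,"hand":87},{"offset":[0,-400,-250],"roll":0,"hand":87},{"offset":[0,-400,-250],"roll":0,"hand":87},{"offset":[0,-400,-250],"roll":0,"hand":87}]'

```text
clock: 2.27
tool_pos: [0.4072, -0.9189, 0.2795]
orientation: [-174.9, -0.5, -156.1]
force: [0.8, 0.8, 0.1]
opening: 0.087
```

Reach-limit behaviour gives only a few degrees of tilt, slowly. Instead I'll grip the bottle across its x faces, so that it can pivot about the jaw axis. Then I'll rock it over its base edge by moving the grip along an arc. Now to the bottle.

Emit:
jog_arm --motion '[{"offset":[-405,623,-60],"roll":-1.15,"hand":87},{"offset":[-405,623,-60],"roll":-1.15,"hand":87},{"offset":[-405,623,-60],"roll":-1.15,"hand":87},{"offset":[-405,623,-60],"roll":-1.15,"hand":87},{"offset":[-405,623,-60],"roll":-1.15,"hand":87},{"offset":[-405,623,-60],"roll":-1.15,"hand":87},{"offset":[-405,623,-60],"roll":-1.15,"hand":87},{"offset":[-405,623,-60],"roll":-1.15,"hand":87},{"offset":[-405,623,-60],"roll":-1.15,"hand":87},{"offset":[-405,623,-60],"roll":-1.15,"hand":87},{"offset":[-405,623,-60],"roll":-1.15,"hand":87},{"offset":[-405,623,-60],"roll":-1.15,"hand":87},{"offset":[-405,623,-60],"roll":-1.15,"hand":87},{"offset":[-405,623,-60],"roll":-1.15,"hand":87},{"offset":[-405,623,-60],"roll":-1.15,"hand":87},{"offset":[-405,623,-60],"roll":-1.15,"hand":87},{"offset":[-405,623,-60],"roll":-1.15,"hand":87},{"offset":[-405,623,-60],"roll":-1.15,"hand":87},{"offset":[-405,623,-60],"roll":-1.15,"hand":87}]'

```text
clock: 3.85
tool_pos: [0.5247, -0.1793, 0.2806]
orientation: [-178.3, -4.8, -90.2]
force: [-0.3, -0.6, 0.7]
opening: 0.0869
```

Run:
```python
from h import *
o=ctrl.get_obs();print(o['tool_pos'],o['orientation'],o['joint_pos'])
snap('wrist','w1.png',scale=1.5)
for n,u,v in (('p1',518,438),('p2',603,460),('green',310,353)): print(n,onz('top',u/1.5625,v/1.5625,.18))
```

```text
[ 0.52472253 -0.1793232   0.28060915] [-178.31615925   -4.79188216  -90.19123513] [  4.78190587   5.8390301  -15.3609554    5.31994031 -67.61993689
  -6.87880514]
p1 [ 0.33345674 -0.14291805  0.18      ]
p2 [ 0.30444369 -0.2735682   0.18      ]
green [0.45595533 0.18898475 0.18      ]
```

View pics/w1.png

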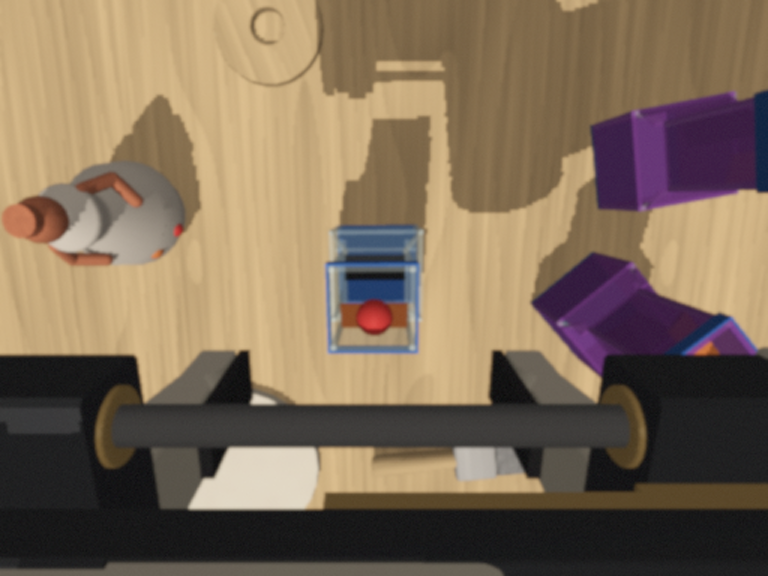

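The wrist view shows the bottle's collar with corners at (328,264), (418,264), (418,352) and (330,352), and the marble on the orange baffle at (373,316). The tool keeps about 5° of tilt, which does no harm with this pivot grip.

Run:
```python
from h import *
c=np.array([onz('wrist',u/1.5,v/1.5,.18) for u,v in ((328,264),(418,264),(418,352),(330,352))]);print(c)
m=c.mean(0);print('centre',m)
for i in range(4):
    d=c[(i+1)%4]-c[i];print(np.linalg.norm(d),np.degrees(np.arctan2(d[1],d[0])))
o=ctrl.get_obs();T=R.from_euler('xyz',o['orientation'],degrees=True).as_matrix()
g=np.array([m[0],m[1],.150]); tcp=g+.008*T[:,2]
print('offset mm',T.T@(tcp-o['tool_pos'])*1000,'z axis',T[:,2],'x',T[:,0],'y',T[:,1])
```

```text
[[ 0.55164903 -0.20721893  0.18      ]
 [ 0.50314359 -0.20735253  0.18      ]
 [ 0.50220562 -0.15784447  0.18      ]
 [ 0.55149945 -0.15741054  0.18      ]]
centre [ 0.52712442 -0.18245662  0.18      ]
0.048505625438432634 -179.8421867746212
0.04951694625792119 91.08537923898278
0.04929573765440396 0.5043607936469681
0.049808617411078636 -89.82793626742004
offset mm [ -6.69149544   1.96317242 138.52577866] z axis [ 0.02946157 -0.08333713 -0.99608581] x [-0.00218974 -0.99652137  0.08330881] y [-9.99563515e-01 -2.73244592e-04 -2.95415744e-02]
```

Emit:
jog_arm --motion '[{"offset":[-6,2,40],"roll":0,"hand":87},{"offset":[-7,2,80],"roll":0,"hand":80},{"offset":[-7,2,115],"roll":0,"hand":70},{"offset":[-7,2,138],"roll":0,"hand":65},{"offset":[-7,2,138],"roll":0,"hand":50},{"offset":[-7,2,138],"roll":0,"hand":40},{"offset":[-7,2,138],"roll":0,"hand":40},{"offset":[-7,2,138],"roll":0,"hand":40},{"offset":[-7,2,138],"roll":0,"hand":40},{"offset":[-4.5,1,108],"roll":0,"hand":40},{"offset":[-4.5,1,108],"roll":0,"hand":40}]'

```text
clock: 4.82
tool_pos: [0.5292, -0.1877, 0.1773]
orientation: [-178.0, -4.9, -90.3]
force: [1.4, 0.9, -0.9]
opening: 0.0478
```

Emit:
jog_arm --motion '[{"offset":[-2.5,1,28],"roll":0,"hand":40},{"offset":[-2.7,1,32],"roll":0,"hand":40},{"offset":[10.7,1,31],"roll":0,"hand":40},{"offset":[24,1,30],"roll":0,"hand":40},{"offset":[37.6,1,31.3],"roll":0,"hand":40},{"offset":[51,1,33],"roll":0,"hand":40},{"offset":[64,1,36.5],"roll":0,"hand":40},{"offset":[77,1,40.5],"roll":0,"hand":40}]'

```text
clock: 5.48
tool_pos: [0.5283, -0.2688, 0.1419]
orientation: [-178.1, -5.0, -90.2]
force: [-3.1, 3.5, 30.6]
opening: 0.0482
```

Run:
```python
from h import *
o=ctrl.get_obs();print(o['tool_pos'],o['force'],o['opening'])
snap('scene','s1.png',crop=(120,100,270,220),scale=4)
```

```text
[ 0.52831054 -0.26882201  0.14191923] [-3.13614383  3.53395568 30.59676523] 0.048225968099635606
```

View pics/s1.png

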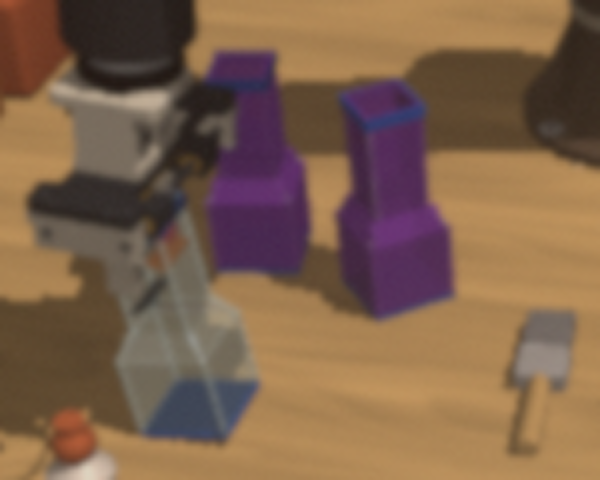

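The bottle leans with its base edge on the table and pivots in the fingers as planned. The contact force is 30 N, so I'll ease off the press while leaning further.

Emit:
jog_arm --motion '[{"offset":[12,0,3],"roll":0,"hand":40},{"offset":[24,0,9],"roll":0,"hand":40},{"offset":[35,0,16.5],"roll":0,"hand":40},{"offset":[37,0,18],"roll":0,"hand":40},{"offset":[37,0,18],"roll":0,"hand":40},{"offset":[37,0,18],"roll":0,"hand":40},{"offset":[37,0,18],"roll":0,"hand":40},{"offset":[37,0,18],"roll":0,"hand":40},{"offset":[37,0,18],"roll":0,"hand":40}]'

```text
clock: 6.28
tool_pos: [0.5294, -0.309, 0.1297]
orientation: [-178.0, -5.2, -90.2]
force: [-4.5, -6.5, 26.6]
opening: 0.0485
```

Run:
```python
from h import *
o=ctrl.get_obs();print(o['tool_pos'],o['force'],o['opening'])
snap('scene','s2.png',crop=(120,100,270,220),scale=4)
```

```text
[ 0.52942019 -0.30903574  0.12970134] [-4.47076803 -6.50476705 26.61222622] 0.04845767251687387
```

View pics/s2.png

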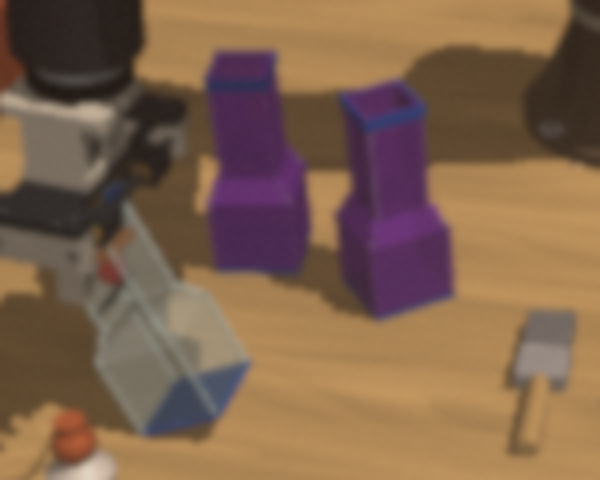

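The marble (108,268) has dropped past the orange baffle on to the black one. Next I'll return through upright and lean to the other side.

Emit:
jog_arm --motion '[{"offset":[-13,0,-9],"roll":0,"hand":40},{"offset":[-25,0,-14.5],"roll":0,"hand":40},{"offset":[-37,0,-19.5],"roll":0,"hand":40},{"offset":[-50,0,-23.5],"roll":0,"hand":40},{"offset":[-63,0,-26.5],"roll":0,"hand":40},{"offset":[-76,0,-28.5],"roll":0,"hand":40},{"offset":[-90,0,-29.5],"roll":0,"hand":40},{"offset":[-103,0,-29],"roll":0,"hand":40},{"offset":[-117,0,-27.5],"roll":0,"hand":40},{"offset":[-117,0,-27.5],"roll":0,"hand":40}]'

```text
clock: 7.17
tool_pos: [0.5257, -0.1844, 0.1401]
orientation: [-178.5, -4.8, -90.2]
force: [-0.3, 0.2, -2.3]
opening: 0.0477
```

Run:
```python
from h import *
o=ctrl.get_obs();print(o['tool_pos'],o['force'],o['opening'])
snap('scene','s3.png',crop=(120,100,270,220),scale=4)
```

```text
[ 0.52570742 -0.18438774  0.14010928] [-0.25633102  0.19274062 -2.34827267] 0.04771211699265086
```

View pics/s3.png

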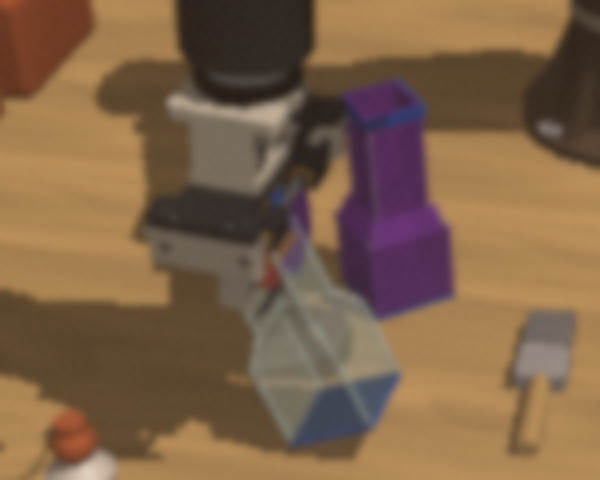

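The pads hold the bottle rigidly, so with little table pressure it came back still leaning. The marble is at (270,275), on the black baffle at (268,300). 

To un-tilt it I'll push its underside against the rim of the fixed disc, which gives a proper restoring moment. First I'll fit the bottle's present lean.

```bash
cat > fit.py <<'E'
from h import *
from scipy.optimize import least_squares
def fit(pts,G,yaw=0,sc=4,o=(120,100),th0=-40):
    # pts: list of (local xyz mm, crop px); G grip point on axis (m). unknown: lean about x (deg, + = mouth to -y), grip z, local y offset, dx
    def P(p,L):
        th,zg,yg,dx=p; M=(R.from_euler('z',yaw,degrees=True)*R.from_euler('x',th,degrees=True)).as_matrix()
        return proj('scene',G+M@((np.array(L)-[dx,yg,zg])/1000.))
    px=[np.array(q)/sc+o for _,q in pts]
    f=lambda p:np.r_[np.concatenate([P(p,L)-q for (L,_),q in zip(pts,px)]),(p[1]-150)/10,p[2]/5,p[3]/3]
    r=least_squares(f,[th0,150,0,0]);return r.x,r.fun
E
python3 - <<'E'
from fit import *
o=ctrl.get_obs();T=R.from_euler('xyz',o['orientation'],degrees=True).as_matrix();G=o['tool_pos']-.008*T[:,2]
pts=[((36,-36,0),(292,446)),((36,36,0),(372,428)),((-36,36,0),(400,373)),((36,-36,70),(250,372))]
x,f=fit(pts,G,th0=40);print(G,x.round(1),f.round(1))
print('press corner rel', )
E
```

```text
[ 0.52567938 -0.18458019  0.14834202] [ 23.4 143.3  -3.8   1.6] [-0.1  0.3  0.2  0.2  0.3 -0.5 -0.8  0.6 -0.7 -0.8  0.5]
press corner rel
```

The lean is now only about 23°, with the lowest edge 4 mm clear of the table and the grip 143 mm up. I'll carry the bottle to the disc's near rim and use the rim to straighten it.

Emit:
jog_arm --motion '[{"offset":[-20,-5,-30],"roll":0,"hand":40},{"offset":[-50,-32,-34],"roll":0,"hand":40},{"offset":[-68,-66,-34],"roll":0,"hand":40},{"offset":[-75,-103,-33],"roll":0,"hand":40},{"offset":[-77,-139,-32],"roll":0,"hand":40},{"offset":[-77,-139,-32],"roll":0,"hand":40},{"offset":[-81,-138,-15],"roll":0,"hand":40},{"offset":[-88,-138,-5],"roll":0,"hand":40},{"offset":[-98,-138,-7],"roll":0,"hand":40},{"offset":[-108,-138,-10],"roll":0,"hand":40},{"offset":[-117,-138,-11],"roll":0,"hand":40},{"offset":[-126,-138,-12],"roll":0,"hand":40},{"offset":[-136,-138,-11.5],"roll":0,"hand":40},{"offset":[-147,-138,-11],"roll":0,"hand":40},{"offset":[-147,-138,-11],"roll":0,"hand":40}]'

```text
clock: 8.47
tool_pos: [0.6652, -0.0379, 0.1441]
orientation: [-178.3, -4.8, -90.2]
force: [0.2, 0.8, 2.1]
opening: 0.048
```

Run:
```python
from h import *
o=ctrl.get_obs();print(o['tool_pos'],o['force'],o['opening'],o['orientation'])
snap('scene','s4.png',crop=(130,110,310,270),scale=3.75)
```

```text
[ 0.66523745 -0.03790548  0.14412082] [0.21704285 0.7908031  2.1260809 ] 0.048036112367029614 [-178.31810573   -4.8144859   -90.19106919]
```

View pics/s4.png

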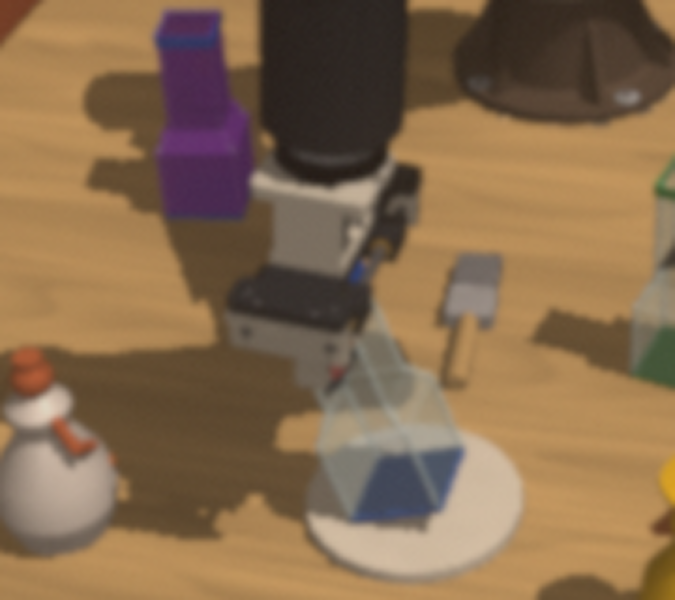

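The bottle is over the disc but still leaning, with its lowest corner at (352,520). It passed over the rim with little contact. I'll fit the lean again.

Run:
```python
from fit import *
o=ctrl.get_obs();T=R.from_euler('xyz',o['orientation'],degrees=True).as_matrix();G=o['tool_pos']-.008*T[:,2]
pts=[((36,-36,0),(352,521)),((36,36,0),(440,514)),((-36,36,0),(464,447)),((36,-36,70),(318,450))]
x,f=fit(pts,G,th0=30,sc=3.75,o=(130,110));print(G,x.round(1),f.round(1))
M=R.from_euler('x',x[0],degrees=True).as_matrix()
print('edge',G+M@((np.array([0,-36,0])-[x[3],x[2],x[1]])/1000), G+M@((np.array([0,36,0])-[x[3],x[2],x[1]])/1000))
```

```text
[ 0.665088   -0.03772335  0.15206727] [ 19.6 143.8  -5.1   2. ] [-0.1  0.7  0.3 -0.3  0.4 -0.  -1.1  0.2 -0.6 -1.   0.7]
edge [ 0.66309667 -0.01862556  0.00621275] [0.66309667 0.04921179 0.03033938]
```

Emit:
jog_arm --motion '[{"offset":[0,0,5],"roll":0,"hand":40},{"offset":[-6,0,5],"roll":0,"hand":40},{"offset":[-12,0,4.5],"roll":0,"hand":40},{"offset":[-19,0,4],"roll":0,"hand":40},{"offset":[-25,0,3.5],"roll":0,"hand":40}]'

```text
clock: 8.93
tool_pos: [0.6665, -0.0167, 0.1422]
orientation: [-178.2, -4.9, -90.3]
force: [-4.5, -2.5, 19.8]
opening: 0.048
```

Run:
```python
from h import *
o=ctrl.get_obs();print(o['tool_pos'],o['force'],o['moment'],o['opening'])
```

```text
[ 0.66645027 -0.01673536  0.1422177 ] [-4.5432275  -2.46895785 19.80491522] [-1.53418107  2.72010111 -0.11146343] 0.048035613319127035
```

Emit:
jog_arm --motion '[{"offset":[-7,0,2],"roll":0,"hand":40},{"offset":[-14,0,3],"roll":0,"hand":40},{"offset":[-21,0,4],"roll":0,"hand":40},{"offset":[-28,0,5],"roll":0,"hand":40},{"offset":[-28,0,5],"roll":0,"hand":40}]'

```text
clock: 9.35
tool_pos: [0.6688, 0.0116, 0.1363]
orientation: [-177.9, -4.9, -90.2]
force: [-0.9, -4.1, 23.9]
opening: 0.0483
```

Run:
```python
from h import *
o=ctrl.get_obs();print(o['tool_pos'],o['force'],o['moment'],o['opening'])
snap('scene');snap('wrist')
a=np.load('last_scene.npz')['img'][110:270,150:310]; b=np.load('last_wrist.npz')['img'][100:384,60:440]
a=cv2.resize(a,(400,400),interpolation=cv2.INTER_CUBIC); b=cv2.resize(b,(400,400))
cv2.imwrite('pics/s5.png',np.hstack([a,b]))
```

```text
[0.66876474 0.01160415 0.13625904] [-0.92367728 -4.14655279 23.88830174] [-1.83631955  1.0236891  -0.01603848] 0.04829615448951343
```

View pics/s5.png

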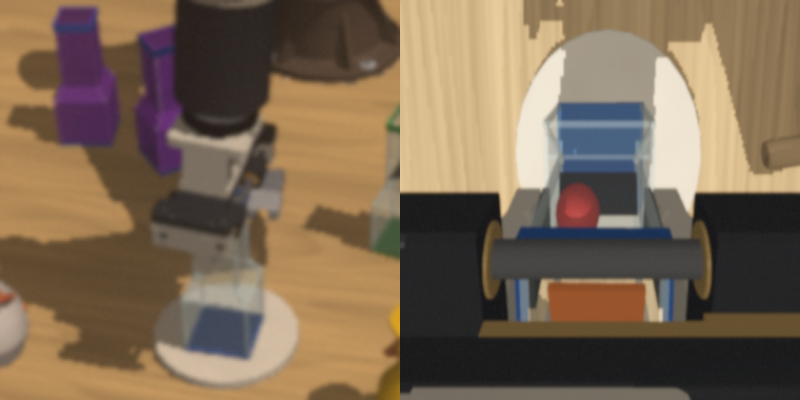

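The bottle now stands upright on the disc, with the marble resting on the black lower baffle. The neck has slid up to about 132 mm at the grip, so I'll regrip higher. First I'll work out where the bottle stands.

Run:
```python
from fit import *
o=ctrl.get_obs();T=R.from_euler('xyz',o['orientation'],degrees=True).as_matrix();G=o['tool_pos']-.008*T[:,2]
pts=[((36,-36,0),(188,349)),((36,36,0),(246,357)),((-36,36,0),(264,319)),((36,-36,70),(186,285)),((36,36,70),(240,290))]
x,f=fit(pts,G,th0=0,sc=2.5,o=(150,110));print(G,x.round(1),f.round(1))
for q in ((188,349),(246,357),(264,319)): print(onz('scene',q[0]/2.5+150,q[1]/2.5+110,.012))
# wrist: front collar/base edge pixels for y
for u,v in ((558,103),(645,103),(528,230),(670,230)): print(onz('wrist',(u-400)*.95+60,v*.71+100,.192 if v>200 else .012))
```

```text
[0.66853498 0.01208321 0.14418412] [  1.8 126.2  -3.4   2.6] [-1.3 -2.1  1.3 -2.   0.5 -4.5 -3.   3.9  2.   5.1 -2.4 -0.7  0.9]
[ 0.70392937 -0.0128171   0.012     ]
[0.70270521 0.05161448 0.012     ]
[0.64039922 0.05628449 0.012     ]
[ 0.70710267 -0.01582305  0.012     ]
[ 0.63420265 -0.01610948  0.012     ]
[ 0.6893377  -0.00915949  0.192     ]
[ 0.64514532 -0.00984785  0.192     ]
```

Emit:
jog_arm --motion '[{"offset":[0,0,-5],"roll":0,"hand":55},{"offset":[0,0,-6],"roll":0,"hand":60},{"offset":[-1,0,-8],"roll":0,"hand":62},{"offset":[-4,0,-15],"roll":0,"hand":62},{"offset":[-4,0,-25],"roll":0,"hand":62},{"offset":[-4,0,-25],"roll":0,"hand":50},{"offset":[-4,0,-25],"roll":0,"hand":40},{"offset":[-4,0,-25],"roll":0,"hand":40},{"offset":[-4,0,-25],"roll":0,"hand":40}]'

```text
clock: 10.2
tool_pos: [0.6647, 0.0183, 0.155]
orientation: [-178.4, -4.8, -90.3]
force: [1.1, 0.0, 2.3]
opening: 0.0477
```

Emit:
jog_arm --motion '[{"offset":[0,0,3],"roll":0,"hand":40},{"offset":[-13,0,0],"roll":0,"hand":40},{"offset":[-26,0,-3],"roll":0,"hand":40},{"offset":[-40,0,-4.5],"roll":0,"hand":40},{"offset":[-53,0,-5],"roll":0,"hand":40},{"offset":[-67,0,-3.5],"roll":0,"hand":40},{"offset":[-80,0,-1],"roll":0,"hand":40},{"offset":[-93,0,2],"roll":0,"hand":40}]'

```text
clock: 10.87
tool_pos: [0.6675, 0.1121, 0.1504]
orientation: [-178.0, -4.8, -90.2]
force: [-6.8, 1.8, 31.6]
opening: 0.0485
```

Emit:
jog_arm --motion '[{"offset":[-12,0,4],"roll":0,"hand":40},{"offset":[-21,0,8],"roll":0,"hand":40},{"offset":[-30,0,12],"roll":0,"hand":40},{"offset":[-32,0,13],"roll":0,"hand":40},{"offset":[-32,0,13],"roll":0,"hand":40},{"offset":[-32,0,13],"roll":0,"hand":40},{"offset":[-32,0,13],"roll":0,"hand":40},{"offset":[-32,0,13],"roll":0,"hand":40},{"offset":[-32,0,13],"roll":0,"hand":40},{"offset":[-32,0,13],"roll":0,"hand":40},{"offset":[-32,0,13],"roll":0,"hand":40}]'

```text
clock: 11.78
tool_pos: [0.6684, 0.1456, 0.1346]
orientation: [-177.9, -4.6, -90.2]
force: [-5.5, 8.9, 27.0]
opening: 0.0486
```

Run:
```python
from h import *
o=ctrl.get_obs();print(o['tool_pos'],o['force'],o['opening'])
snap('scene');snap('wrist')
a=np.load('last_scene.npz')['img'][110:270,190:350]; b=np.load('last_wrist.npz')['img'][100:384,60:440]
a=cv2.resize(a,(400,400),interpolation=cv2.INTER_CUBIC); b=cv2.resize(b,(400,400))
cv2.imwrite('pics/s6.png',np.hstack([a,b]))
```

```text
[0.66842215 0.14555377 0.13463784] [-5.50939503  8.85422669 26.97676109] 0.0485812687293431
```

View pics/s6.png

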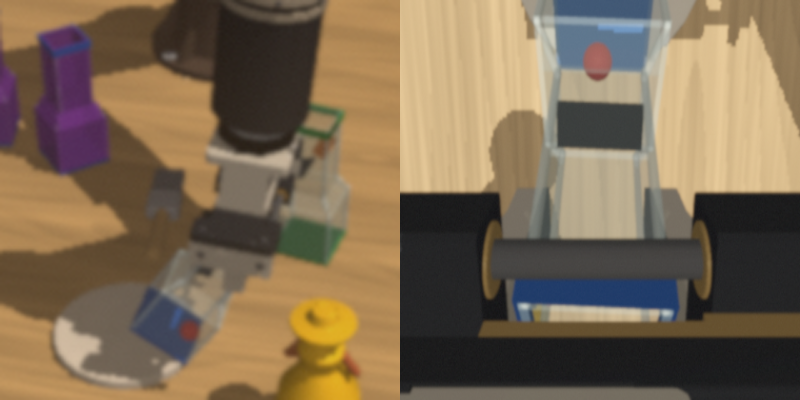

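The marble, red at (190,330) in the scene view, is now in the belly on the blue base. Next I'll straighten the bottle by dragging it back with steady pressure.

Emit:
jog_arm --motion '[{"offset":[6,0,0],"roll":0,"hand":40},{"offset":[12,0,-3],"roll":0,"hand":40},{"offset":[18,0,-5.5],"roll":0,"hand":40},{"offset":[24,0,-7.5],"roll":0,"hand":40},{"offset":[31,0,-10],"roll":0,"hand":40}]'

```text
clock: 12.3
tool_pos: [0.6648, 0.1126, 0.1417]
orientation: [-178.4, -4.8, -90.2]
force: [0.1, 0.9, -2.8]
opening: 0.0477
```

```bash
cat > lean.py <<'E'
from h import *
from scipy.optimize import minimize
def lean(th0):
    o=ctrl.get_obs();T=R.from_euler('xyz',o['orientation'],degrees=True).as_matrix();G=o['tool_pos']-.008*T[:,2]
    snap('scene');im=np.load('last_scene.npz')['img'];h=cv2.cvtColor(cv2.resize(im,None,fx=4,fy=4),cv2.COLOR_BGR2HSV)
    m=cv2.inRange(h,(100,90,30),(125,255,255))
    c=(proj('scene',[G[0],G[1],.03])*4).astype(int)
    k=np.zeros_like(m);cv2.circle(k,tuple(int(a) for a in c),200,255,-1);m&=k
    n,l,s,_=cv2.connectedComponentsWithStats(m);i=1+np.argmax(s[1:,4])
    cs,_=cv2.findContours((l==i).astype(np.uint8),cv2.RETR_EXTERNAL,cv2.CHAIN_APPROX_NONE)
    m=np.zeros_like(m);cv2.fillConvexPoly(m,cv2.convexHull(max(cs,key=cv2.contourArea)),1)
    def quad(p):
        M=R.from_euler('x',p[0],degrees=True).as_matrix()
        return [G+M@((np.array([x,y,0.])-[p[3],p[2],p[1]])/1000) for x,y in ((36,-36),(36,36),(-36,36),(-36,-36))]
    def cost(p):
        q=np.array([proj('scene',a)*4 for a in quad(p)]);r=np.zeros_like(m);cv2.fillConvexPoly(r,q.astype(np.int32),1)
        return 1-(r&m).sum()/(r|m).sum()+((p[1]-145)/60)**2+(p[2]/30)**2+(p[3]/20)**2
    b=min((minimize(cost,[t,145,0,0],method='Nelder-Mead',options=dict(initial_simplex=[[t,145,0,0],[t+8,145,0,0],[t,155,0,0],[t,145,5,0],[t,145,0,4]])) for t in (th0-10,th0,th0+10)),key=lambda r:r.fun)
    q=np.array(quad(b.x))
    print('G',G.round(4),'lean,zg,yg,dx',b.x.round(1),'1-IoU',round(b.fun,3),'area',s[i,4]);print('-y edge',q[[0,3]].mean(0).round(4),'+y edge',q[[1,2]].mean(0).round(4))
    print('F',o['force'].round(1))
if __name__=='__main__':
    import sys;lean(float(sys.argv[1]))
    d='top'
E
python3 lean.py -30
python3 - <<'E'
from h import *
print('lady y base~',onz('top',306/1.5625,205/1.5625,.04),'hat',onz('top',293/1.5625,180/1.5625,.16))
E
```

```text
G [0.6646 0.1133 0.1496] lean,zg,yg,dx [-4.060e+01  1.438e+02 -2.000e-01  1.000e-01] 1-IoU 0.953 area 317
-y edge [ 0.6644 -0.0075  0.0638] +y edge [0.6644 0.0471 0.0169]
F [ 0.1  0.9 -2.8]
lady y base~ [0.7427971  0.23606656 0.04      ] hat [0.75023709 0.23656206 0.16      ]
```

Run:
```python
from h import *
im=np.load('last_scene.npz')['img'];h=cv2.cvtColor(im,cv2.COLOR_BGR2HSV)
c=proj('scene',[.664,.025,.03]).astype(int);print(c)
for v in range(c[1]-12,c[1]+16,4): print([tuple(int(k) for k in h[v,u]) for u in range(c[0]-12,c[0]+16,4)])
```

```text
[242 236]
[(17, 101, 101), (16, 74, 104), (16, 75, 116), (16, 64, 108), (27, 23, 124), (24, 28, 136), (19, 60, 157)]
[(16, 61, 108), (17, 60, 107), (16, 62, 107), (11, 31, 91), (108, 46, 94), (100, 14, 110), (27, 20, 130)]
[(15, 61, 109), (16, 61, 108), (16, 59, 108), (108, 29, 87), (110, 78, 88), (110, 99, 103), (110, 72, 89)]
[(15, 61, 109), (16, 59, 108), (14, 44, 99), (111, 53, 91), (110, 86, 92), (111, 79, 90), (112, 74, 89)]
[(16, 63, 109), (17, 64, 108), (30, 3, 91), (111, 75, 88), (111, 75, 88), (111, 75, 88), (111, 75, 88)]
[(16, 61, 109), (15, 61, 108), (9, 28, 92), (114, 70, 87), (112, 72, 88), (110, 73, 87), (110, 72, 88)]
[(17, 64, 108), (16, 63, 110), (15, 64, 112), (16, 58, 109), (8, 29, 96), (113, 88, 101), (111, 94, 100)]
```

Lower saturation threshold (shadowed).

```bash
sed -i 's/(100,90,30),(125/(98,40,30),(128/; s/,200,255,-1)/,260,255,-1)/' lean.py; python3 lean.py -30
```

```text
G [0.6643 0.1116 0.1498] lean,zg,yg,dx [-25.4 140.   -0.4   0.5] 1-IoU 0.195 area 5447
-y edge [0.6638 0.0193 0.0387] +y edge [0.6638 0.0843 0.0078]
F [-0.7 -1.1 -1.4]
```

Lean is −25°, with the edge just above the disc. I'll do the same press-and-drag as before, mirrored.

Emit:
jog_arm --motion '[{"offset":[0,0,6],"roll":0,"hand":40},{"offset":[6,0,7],"roll":0,"hand":40},{"offset":[12,0,8],"roll":0,"hand":40},{"offset":[19,0,8.5],"roll":0,"hand":40},{"offset":[25,0,9],"roll":0,"hand":40}]'

```text
clock: 12.82
tool_pos: [0.6673, 0.0868, 0.1392]
orientation: [-178.1, -4.8, -90.2]
force: [-5.5, 3.0, 22.6]
opening: 0.0482
```

```bash
python3 lean.py -15
```

```text
G [0.667  0.0874 0.1471] lean,zg,yg,dx [-17.1 138.    0.3   0.8] 1-IoU 0.219 area 5552
-y edge [0.6662 0.0122 0.0259] +y edge [0.6662 0.081  0.0047]
F [-5.5  3.  22.6]
```

Emit:
jog_arm --motion '[{"offset":[8,0,0.5],"roll":0,"hand":40},{"offset":[16,0,1],"roll":0,"hand":40},{"offset":[24,0,2.5],"roll":0,"hand":40},{"offset":[32,0,4],"roll":0,"hand":40},{"offset":[40,0,6],"roll":0,"hand":40},{"offset":[45,0,7.5],"roll":0,"hand":40},{"offset":[45,0,7.5],"roll":0,"hand":40}]'

```text
clock: 13.45
tool_pos: [0.6682, 0.0413, 0.1356]
orientation: [-178.0, -4.7, -90.3]
force: [-3.2, 6.0, 22.1]
opening: 0.0485
```

```bash
python3 lean.py 0
```

```text
G [0.6679 0.0419 0.1436] lean,zg,yg,dx [  1.8 134.9   0.    1.4] 1-IoU 0.371 area 4378
-y edge [0.6665 0.0101 0.0077] +y edge [0.6665 0.0821 0.0099]
F [-3.2  6.  22.1]
```

Emit:
jog_arm --motion '[{"offset":[0,0,-3],"roll":0,"hand":52},{"offset":[0,0,-4],"roll":0,"hand":65},{"offset":[0,0,-4],"roll":0,"hand":75},{"offset":[0,0,-5],"roll":0,"hand":80},{"offset":[3,-1,-35],"roll":0,"hand":80},{"offset":[6,-2,-75],"roll":0,"hand":80},{"offset":[10,-3,-115],"roll":0,"hand":80},{"offset":[12,-4,-150],"roll":0,"hand":80},{"offset":[12,-4,-150],"roll":0,"hand":80}]'

```text
clock: 14.25
tool_pos: [0.6681, 0.041, 0.2903]
orientation: [-177.8, -4.7, -90.3]
force: [1.0, 0.1, 1.5]
opening: 0.0796
```

Run:
```python
from h import *
snap('wrist','w2.png',scale=1.5);snap('top')
o=ctrl.get_obs();print(o['tool_pos'],o['orientation'])
```

```text
[0.66552157 0.04105118 0.28333559] [-178.27012207   -4.75847476  -90.32235971]
```

View pics/w2.png

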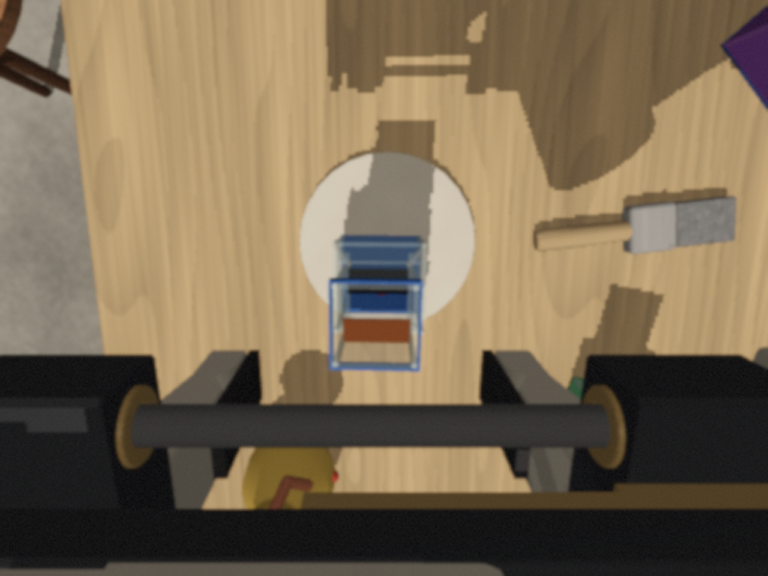

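The bottle stands upright and free on the disc, with its collar at (330,280)–(422,370). The baffles are empty, and the disc's outline runs from (301,152) to (475,~328). I'll measure both centres.

Run:
```python
from h import *
c=np.array([onz('wrist',u/1.5,v/1.5,.192) for u,v in ((330,280),(422,281),(420,370),(331,370))]);m=c.mean(0);print(c,m)
b=[onz('wrist',u/1.5,v/1.5,.012) for u,v in ((338,237),(427,237))];print('base -y edge',b)
# disc from wrist rim pts (top face), circle fit
P=np.array([onz('wrist',u/1.5,v/1.5,.012)[:2] for u,v in ((301,240),(475,240),(388,152),(330,178),(447,178),(310,280),(466,280))])
A=np.c_[2*P,np.ones(len(P))];s=np.linalg.lstsq(A,(P**2).sum(1),rcond=None)[0];print('disc',s[:2],np.sqrt(s[2]+s[0]**2+s[1]**2))
o=ctrl.get_obs();T=R.from_euler('xyz',o['orientation'],degrees=True).as_matrix()
g=np.array([m[0],m[1],.012+.150])+.008*T[:,2]
print('offset',T.T@(g-o['tool_pos'])*1000); print(T.T@np.r_[s[:2]-m[:2],0]*1000, T.T@[0,0,1])
```

```text
[[0.69478572 0.02156574 0.192     ]
 [0.64530864 0.02190027 0.192     ]
 [0.64543964 0.07225564 0.192     ]
 [0.69525491 0.07287467 0.192     ]] [0.67019723 0.04714908 0.192     ]
base -y edge [array([0.70953282, 0.01355183, 0.012     ]), array([0.62892843, 0.01350919, 0.012     ])]
disc [0.66456917 0.02002881] 0.07892394048921152
offset [-16.16847141  -1.00430529 128.49457446]
[27.05792411  5.54088649  2.08605532] [ 0.08295561 -0.03008343 -0.99609907]
```

Emit:
jog_arm --motion '[{"offset":[-12,0,40],"roll":0,"hand":80},{"offset":[-16,-1,80],"roll":0,"hand":75},{"offset":[-16,-1,115],"roll":0,"hand":70},{"offset":[-16,-1,128],"roll":0,"hand":62},{"offset":[-16,-1,128],"roll":0,"hand":50},{"offset":[-16,-1,128],"roll":0,"hand":40},{"offset":[-16,-1,128],"roll":0,"hand":40},{"offset":[-16,-1,128],"roll":0,"hand":40},{"offset":[-16,-1,128],"roll":0,"hand":40},{"offset":[-15,-1,116],"roll":0,"hand":40},{"offset":[-8,0,116],"roll":0,"hand":40},{"offset":[2,2,117],"roll":0,"hand":40},{"offset":[12,4,118],"roll":0,"hand":40},{"offset":[12,4,118],"roll":0,"hand":40},{"offset":[11.5,4,122],"roll":0,"hand":40},{"offset":[11,4.5,126],"roll":0,"hand":40},{"offset":[11,4.5,129],"roll":0,"hand":40},{"offset":[11,4.5,130],"roll":0,"hand":40},{"offset":[11,4.5,130],"roll":0,"hand":40}]'

```text
clock: 15.93
tool_pos: [0.664, 0.0189, 0.1541]
orientation: [-178.4, -4.9, -90.3]
force: [-2.3, 0.2, 6.5]
opening: 0.0479
```

```bash
python3 lean.py 0
```

```text
G [0.6638 0.0196 0.1621] lean,zg,yg,dx [  0.9 150.6   0.7  -0.5] 1-IoU 0.309 area 4767
-y edge [ 0.6643 -0.0146  0.0109] +y edge [0.6643 0.0574 0.0121]
F [-2.3  0.2  6.5]
```

Touching lightly and centred, so I'll release and withdraw upward.

Emit:
jog_arm --motion '[{"offset":[0,0,-1],"roll":0,"hand":52},{"offset":[0,0,-1],"roll":0,"hand":65},{"offset":[0,0,-1],"roll":0,"hand":75},{"offset":[0,0,-2],"roll":0,"hand":80},{"offset":[2,0,-25],"roll":0,"hand":80},{"offset":[5,-2,-60],"roll":0,"hand":80},{"offset":[8,-3,-100],"roll":0,"hand":80},{"offset":[10,-4,-130],"roll":0,"hand":80},{"offset":[10,-4,-130],"roll":0,"hand":80},{"offset":[10,-4,-130],"roll":0,"hand":80}]'

```text
clock: 16.82
tool_pos: [0.6655, 0.0203, 0.2864]
orientation: [-178.1, -4.7, -90.3]
force: [-0.4, -0.0, -0.6]
opening: 0.08
```

Run:
```python
from h import *
snap('scene');snap('wrist')
a=np.load('last_scene.npz')['img'];b=np.load('last_wrist.npz')['img']
cv2.imwrite('pics/end.png',np.hstack([cv2.resize(a[80:320,60:420],(480,320)),cv2.resize(b[80:384,130:430],(320,320))]))
o=ctrl.get_obs();print(o['tool_pos'],o['force'],o['opening'],o['clock'])
```

```text
[0.6640933  0.02001042 0.28317847] [-0.65032156 -0.3938843  -0.878069  ] 0.07991539159489215 16.9167
```

View pics/end.png

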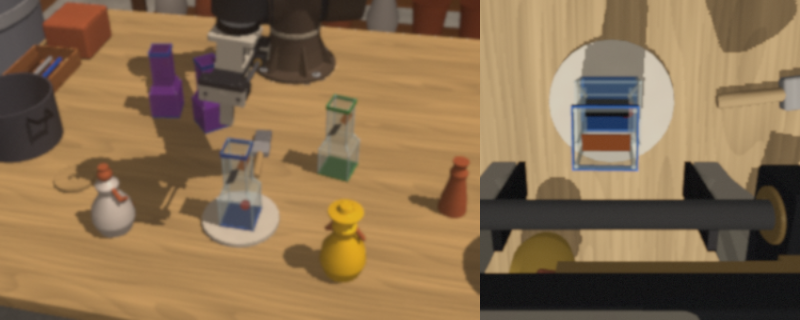

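The bottle stands upright and centred on the disc, at (240,185). The marble is in the belly at (245,205), the gripper is clear and the bystanders look unmoved.

```bash
python3 -c "
from plant import order;print(order.close_job())"
```

```text
the job is handed in; nothing more can be done
None
```

The bottle is standing upright in the middle of the plaster disc with the marble in its belly. I let go of it and handed the job in at about 17 s.

**How it was done:** the moves offered no way to tilt the tool, so I did not use the suggested y-face grip. I gripped the neck across its x faces so the bottle could pivot in the fingers. I lifted it about 30 mm, set it back on the table and leaned it over its base edge, mouth to its −y side. The marble dropped to the lower baffle. I then leaned it to the +y side on the disc, and the marble fell into the belly. Between leans I straightened the bottle by pressing and dragging its base edge on the disc. I released and regripped it twice while it stood there. Finally I lifted it to the middle and let go.

**Last checks:**
- **Final pictures:** they show the marble on the belly floor, both baffles empty, the gripper clear and the bystanders apparently unmoved.
- **Centring:** the pre-release fit put the bottle at about (0.664, 0.021), against a measured disc centre of (0.664, 0.019). Its lean was about 1°.

**What did not go as planned:**
- **Reach test:** an early test at the edge of reach left the tool tilted about 5° for the rest of the job.
- **Disc rim:** my first try at straightening the bottle against the rim failed because it passed over with little contact.
- **Lean angle:** I did not measure the lean at its furthest. I aimed for about 46° and judged it by the marble dropping.
- **Grip slip:** under pressing of up to about 32 N at the wrist, the neck slipped in the fingers by up to about 18 mm. The top of the neck came within about a millimetre of the gripper's body, and may have touched it.

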